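# Make up the bearing kit, free the sagging cage bolt and hold the gate ajar

### The arm

A 7-joint arm with a two-finger parallel gripper is mounted at the origin on a cart in front of the work surface, level with it; the furniture and walls round the work are solid. World frame = base frame: x ahead of the robot, y to its left, z up, the work surface at z = 0. Lengths are in m, angles in rad, forces in N, time in s.
With the tool pointing down it reaches from about 0.4 to 0.85 m from the base axis. Payload 6.9 kg.
Tool frame: the origin (TCP) lies midway between the tips of the shut fingers; the grasp point (between the pads) lies behind it (ctrl.pinch_z is the z of the grasp point in the tool frame, in m); z points along the fingers, y is the line along which they close (so a half turn about z gives the same grasp; the last joint's range is limited). The gripper opens to 85 mm and grips with 20 to 120 N. Pads are 22 mm wide; open, the fingers measure 114 mm over their backs; the gripper's body (76 mm by 85 mm) begins 54 mm behind the grasp point. The pads swing forward as they close: fully open they stand 13 mm farther back than shut.
Start: joints at [-1.22, 0.507, -0.238, 1.5, 0.126, 1.149, -0.155], TCP at [0.152, 0.606, 0.231] pointing down, gripper open.
Joint ranges: [-3.08, 3.08], [-0.24, 2.05], [-1.43, 1.35], [0, 2.5], [-1.52, 4.66], [0.17, 1.96], [-2.89, 2.89]. Speed limits (rad/s): [2.39, 2.39, 3.14, 3.14, 3.14, 3.14, 3.14].

### API

Orientations are given as a unit quaternion [w, x, y, z].
In Python, from station import ctrl, get_state, vision, ticket, models gives the robot as it stands. Calls block until the motion is done:
- ctrl.movep(position, orientation): joint-space move of the TCP to a pose.
- ctrl.movel(position, frame=None, max_speed=0.15): straight line of the TCP; frame=None keeps the orientation; max_speed is the mean speed in m/s.
- ctrl.set_joints(angles): joint-space move.
- ctrl.ungrasp() and ctrl.close_gripper(force=None): open the fingers fully, or close them until they stop; force is the grip in N (None keeps the last).
- ctrl.pause(seconds).
- ctrl.ik(position, orientation): joint angles nearest the present ones, or None.
- get_state(): the state.
- vision.grab_frame(name): name is "side" or "top" or "wrist"; returns (picture, depth): 420x560x3 uint8, blue, green, red; 420x560 float32, m along the optical axis (not along the pixel's ray), 0 where there is no reading.
- vision.camera_info(name): a dict with "mtx" (3x3 intrinsics, pixels), "R" (3x3) and "t" (3): a world point X has camera coordinates R X + t; the wrist camera has in their place "hand_eye" (4x4, takes a point from camera to tool coordinates, whose origin is the TCP and whose axes are the flange's). Camera axes: x right, y down, z forward; pixel columns grow to the right and rows downward; lengths in m; the calibration is good to about 2 mm. The wrist camera is an equidistant fisheye: a pixel r from the principal point sees the ray r / f radians off the axis. A picture is of the moment at which its call begins: read the wrist's pose just before it. camera_info takes no time and is no camera call.
A pose or a line that the arm cannot do raises ctrl.Unreachable and nothing moves.
- ticket.close_job(): hands the job in; it is judged then, once.
Trained networks look in the newest picture that a camera, given by its name, has taken for a name from the list of things; names that differ only in an ending like _2 or _b are one class to them, and where a whole thing is asked for, a point or a joint stands for the part that bears it (a point fixed in the world has none). Each returns a list of dicts, best first, with "p" (0 to 1); they miss things now and then, are a little off and sometimes report something else, mostly with a low value. They report only what shows in the picture. A call takes as long as a camera call. They do not tell look-alikes from the thing itself.
- models.recognise(camera, target): "point" ([column, row] in pixels, amid what is visible of it).
- models.masks_of(camera, target): "mask" (420x560 bool, what is visible of it) and "point" ([column, row] in pixels, amid what is visible of it).
The state is a dict: "time": time; "qpos": joint angles; "qd": joint speeds; "tau": joint torques, N m; "tcp_pos": TCP position; "eef_rot": TCP orientation; "contact_force": force on the tool from outside, world axes, zero at the start; "wrist_torque": the same for the moment, N m; "width": finger opening in m; "gripper_force": force on a finger pad.
Only numpy, scipy, OpenCV 4.12 (cv2) and the standard library are available. Lean on these libraries where they do the work, as an engineer would, in place of code of your own. Each camera call takes 0.05 s, during which the arm holds its last target. There are 200 camera calls.

### The job

On the small aluminium plate, finish the bearing kit: lay the bearing centred on the spacer ring already there, then the other spacer ring centred on the bearing, and let go of the stack. Then open the wire parts cage for me: its barrel bolt has sagged and hooks on the bent-up lip of the keeper, so lift the bolt by its knob while you draw it back out of the keeper, and pull the gate open by the same knob until there is a gap of about 100 mm at its free edge. The gate closes by spring, so finish still holding the knob with the gate ajar, so that I can slide the plate with its undisturbed stack inside.

Things in the scene. Friction and masses are not known exactly. Their poses are not given: they have to be found in the camera images.
- carrier_plate: bare aluminium plate 58 x 85 x 8 mm lying loose on the bench near the drill press side; origin at the centre of its underside, y along the 85 mm side
- lower_spacer: flat steel spacer ring, 45 mm outside diameter, 24 mm hole, 8 mm thick, 70 g, lying on the carrier plate from the start; origin at the centre of its underside, z up
- bearing: ball bearing 35 mm diameter, 11 mm thick, about 60 g, lying flat on the bench in front of the cage; origin at the centre of its underside, z up
- upper_spacer: second spacer ring, the same as the lower one (45 mm outside, 24 mm hole, 8 mm thick, 70 g), lying flat on the bench in front of the cage; origin at the centre of its underside, z up
- parts_cage: fixed grey wire-mesh cage 200 deep (x) x 300 wide (y) x 180 mm high; origin at the centre of its underside; its gate looks along own -x to the robot, front plane at own x -0.100. On its left post (own y 0.126 to 0.150) the keeper: a strap round the bolt's nose and, on the gate's side, a lip bent up 6.5 mm into a notch in the sagged bolt's underside
- gate_hinge (a point): point on the gate's upright hinge line (right side of the gate, own x -0.096, own y -0.124 of the cage), at height z 0.206
- gate (a joint): angle of the gate, rad: 0 shut, grows as the gate's free left edge comes out towards the robot (anticlockwise from above). The free edge is 247 mm from the hinge, so 0.41 rad is a gap of 100 mm. A spring shuts it: 0.4 N m at 0, 0.73 N m at 0.41 rad. The gate's top is at z 0.172, the bolt's staples reach z 0.176
- bolt (a joint): how far the bolt is drawn along the gate towards the hinge (the cage's own -y when shut), m: 0 shot, 0.048 fully drawn; its nose is clear of the keeper's strap and lip from 0.030 on. Without lifting it stops at 0.006 against the lip. Friction about 1 N
- bolt_lift (a joint): how far the bolt is lifted in its worn staples, m: 0 sagged, 0.013 against the top of the staples; 0.007 or more clears the lip. It drops back by its own weight of 2.6 N
- bolt_knob: dark upright knob on a stem on top of the bolt: grip 18 mm across, head 24 mm wide above it; origin on its axis in the grip, z 0.206 when sagged; grip from 13 mm below to 10 mm above it, head's top at +19 mm. Shut, it is 194 mm from the hinge line along the gate and 18 mm in front of it; 48 mm nearer the hinge when fully drawn
Not all that is in view belongs to the job. What is shaped like the bearing but blue is not meant.

How it is judged:
By the outcome, as a careful person would: the job done as asked, in the order asked, and still so for the second after the job is handed in, while the arm keeps its last pose, push and grip.
It also fails if it takes over 56 s, if anything falls off the work surface, if the arm or the gripper's body presses on something with over 40 N, if the wrist force passes 120 N, or if a joint passes its speed limit or range.

## Working session

There is one attempt and no reset: what is moved stays moved. The work goes in short steps, each a Python script; the robot and the scene stay as the last script left them, time stands still between calls to the robot, and variables do not carry over. Pictures are saved under pics/ and viewed, at most 10 in all, crops included, and the job is handed in when it is done.

```bash
ls; mkdir -p pics
python3 - <<'E'
from station import ctrl,get_state,vision,models
import cv2,numpy as np
s=get_state();print(s['time'],s['tcp_pos'],s['eef_rot'],s['width'],ctrl.pinch_z)
ims=[]
for c in ['side','top']:
    im,d=vision.grab_frame(c);ims.append(im);np.savez(f'{c}.npz',im=im,d=d)
    i=vision.camera_info(c);print(c,i)
    for t in ['carrier_plate','lower_spacer','bearing','parts_cage','bolt_knob']:
        print(c,t,[(np.round(r['point']),round(r['p'],2)) for r in models.recognise(c,t)])
cv2.imwrite('pics/a.png',cv2.resize(np.hstack(ims),(800,300)))
cv2.imwrite('pics/top.png',cv2.resize(ims[1],(800,600)))
E
```

```text
pics
0.0 [0.15201885 0.60571816 0.23044999] [-8.60042837e-05  1.22567587e-01  9.92459785e-01 -8.69116797e-04] 0.08531961474229649 -0.0187
side {'mtx': array([[496.87809459,   0.        , 287.09243296],
       [  0.        , 496.87809459, 212.92024948],
       [  0.        ,   0.        ,   1.        ]]), 'R': array([[-0.99255135, -0.12162449, -0.00702176],
       [-0.07052059,  0.62059047, -0.78095731],
       [ 0.09934117, -0.77464505, -0.62454494]]), 't': array([0.52951048, 0.29428152, 0.79770227])}
side carrier_plate [(array([321., 330.]), 0.81)]
side lower_spacer [(array([324., 338.]), 0.9)]
side bearing [(array([349., 260.]), 0.72), (array([344., 306.]), 0.59)]
side parts_cage [(array([242., 216.]), 0.68)]
side bolt_knob [(array([290., 184.]), 0.78), (array([286., 196.]), 0.29)]
top {'mtx': array([[426.13798911,   0.        , 285.52968075],
       [  0.        , 426.13798911, 215.53332363],
       [  0.        ,   0.        ,   1.        ]]), 'R': array([[ 0.01198667, -0.99909301, -0.04085929],
       [-0.98696258, -0.00526239, -0.16086384],
       [ 0.16050292,  0.04225481, -0.98613049]]), 't': array([-0.2370495 ,  0.56308244,  0.93958476])}
top carrier_plate [(array([212., 257.]), 0.72), (array([196., 255.]), 0.44)]
top lower_spacer [(array([197., 264.]), 0.54)]
top bearing [(array([293., 277.]), 0.63), (array([239., 270.]), 0.61)]
top parts_cage [(array([324., 168.]), 0.69)]
top bolt_knob [(array([279., 203.]), 0.45)]
```

View pics/top.png

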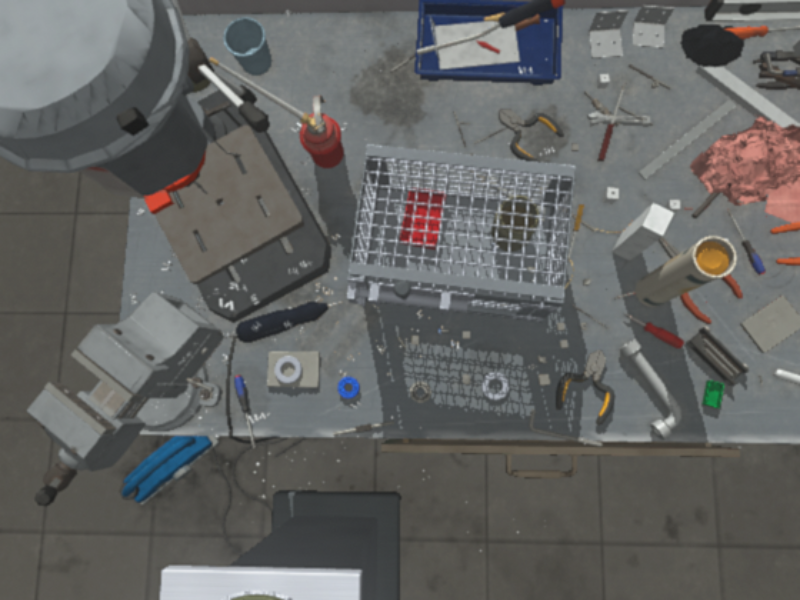

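View pics/a.png

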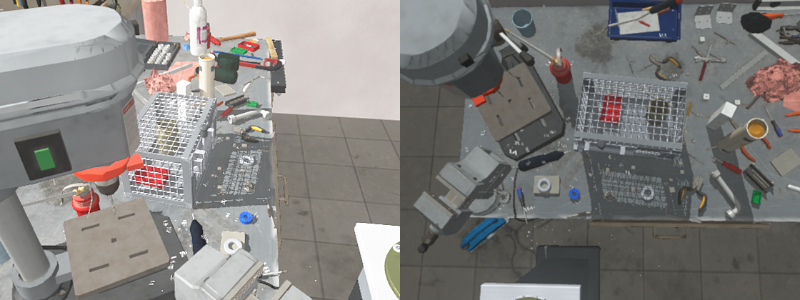

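The side and top views show the following (800 px top view):
- The plate with the lower ring is at (290,370), and the blue look-alike is at (348,387).
- A small dark ring, a bearing candidate, is at (418,391).
- A bright ring, the upper spacer, is at (495,386).
- The cage is at (460,220), with its knob near (403,288).

The blue one is excluded by its colour, so the grey one at (418,391) fits. I'll confirm that in a crop and measure.

```bash
cat > h.py <<'E'
from station import ctrl,get_state,vision,models,ticket
import cv2,numpy as np
def world(c,d):
    i=vision.camera_info(c);v,u=np.mgrid[:420,:560]
    K=i['mtx'];P=np.stack([(u-K[0,2])/K[0,0]*d,(v-K[1,2])/K[1,1]*d,d],-1)
    return (P-i['t'])@i['R']
def proj(c,X):
    i=vision.camera_info(c);p=(np.array(X)@i['R'].T+i['t'])@i['mtx'].T
    return p[...,:2]/p[...,2:]
E
python3 - <<'E'
from h import *
ims=[]
for c in ['top','side']:
    z=np.load(c+'.npz');im,d=z['im'],z['d'];W=world(c,d);W[d==0]=np.nan
    vision.grab_frame(c)
    for t in ['carrier_plate','lower_spacer','bearing','upper_spacer','bolt_knob']:
        for r in models.masks_of(c,t):
            if r['p']<.25: continue
            m=r['mask'];w=W[m];w=w[~np.isnan(w[:,0])]
            v,u=np.nonzero(m)
            print(c,t,round(r['p'],2),np.round(r['point']),m.sum(),'med',np.round(np.median(w,0),4),'lo',np.round(np.percentile(w,3,0),4),'hi',np.round(np.percentile(w,97,0),4))
    u,v=(190,180) if c=='top' else (225,165)
    ims.append(cv2.resize(im[v:v+120,u:u+180],(800,533) if 0 else (630,420),interpolation=cv2.INTER_CUBIC))
    # cage top: z~0.18
    m=(np.abs(W[...,2]-.18)<.01)&(W[...,0]>.4)&(W[...,0]<.8)&(np.abs(W[...,1]+.05)<.4)
    p=W[m][:,:2].astype(np.float32);print(c,'cage',cv2.minAreaRect(p),len(p))
cv2.imwrite('pics/crop.png',cv2.resize(np.vstack(ims),(450,600)) if 0 else ims[0]); cv2.imwrite('pics/crop2.png',ims[1])
E
```

```text
top carrier_plate 0.65 [205. 258.] 680 med [ 0.468  -0.0485  0.008 ] lo [ 0.4401 -0.0817  0.0045] hi [ 0.4961 -0.0015  0.0122]
top lower_spacer 0.53 [205. 259.] 183 med [ 0.4654 -0.0359  0.016 ] lo [ 0.4475 -0.055   0.0125] hi [ 0.4851 -0.0152  0.0197]
top bearing 0.52 [246. 273.] 116 med [ 0.4386 -0.1352  0.0109] lo [ 0.4246 -0.1496  0.008 ] hi [ 0.4523 -0.1206  0.0146]
top bearing 0.43 [295. 275.] 149 med [ 0.433  -0.2521  0.0109] lo [ 0.419  -0.2674  0.0025] hi [ 0.4488 -0.236   0.0145]
top bolt_knob 0.7 [280. 201.] 125 med [ 0.5607 -0.2312  0.2241] lo [ 0.5516 -0.241   0.2014] hi [ 0.5707 -0.2217  0.2271]
top cage ((0.6327511668205261, -0.09244358539581299), (0.32413315773010254, 0.7482466101646423), 13.378238677978516) 6315
side carrier_plate 0.62 [325. 329.] 650 med [ 0.4735 -0.0619  0.0093] lo [ 0.4422 -0.0839  0.0063] hi [ 0.498  -0.0187  0.0127]
side lower_spacer 0.54 [323. 340.] 314 med [ 0.4754 -0.0385  0.0169] lo [ 0.4508 -0.055   0.0093] hi [ 0.4901 -0.0145  0.0197]
side bearing 0.76 [344. 308.] 289 med [ 0.4404 -0.1303  0.0111] lo [ 0.4246 -0.1481  0.0008] hi [ 0.4566 -0.1178  0.0143]
side bearing 0.66 [348. 260.] 176 med [ 0.4351 -0.2485  0.0113] lo [ 0.4209 -0.2664  0.003 ] hi [ 0.4497 -0.2365  0.0146]
side upper_spacer 0.67 [326. 337.] 304 med [ 0.4739 -0.0372  0.0169] lo [ 0.4509 -0.0542  0.0117] hi [ 0.4892 -0.0148  0.0197]
side upper_spacer 0.6 [349. 223.] 241 med [ 0.4456 -0.3724  0.0084] lo [ 0.4263 -0.3944  0.0006] hi [ 0.4654 -0.3522  0.0114]
side bolt_knob 0.66 [287. 182.] 264 med [ 0.5632 -0.2285  0.2087] lo [ 0.5547 -0.2794  0.1603] hi [ 0.5762 -0.222   0.2272]
side bolt_knob 0.49 [349. 224.] 231 med [ 0.4448 -0.3721  0.0085] lo [ 0.4246 -0.3958  0.0008] hi [ 0.4649 -0.3522  0.0114]
side cage ((0.6404524445533752, -0.11659181118011475), (0.3259274661540985, 0.6965381503105164), 13.389484405517578) 4415
```

View pics/crop.png

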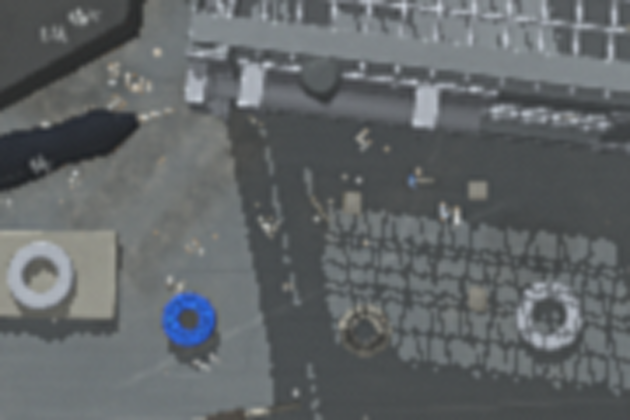

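View pics/crop2.png

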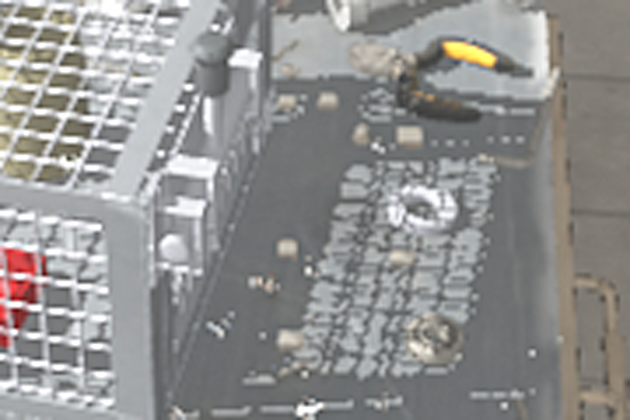

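The crop confirms the meant bearing: the steel one at crop (362,330), about (0.434, -0.252) m. The blue one at crop (190,320) is left alone. The upper spacer is at crop (548,316). The side crop shows the knob standing on the bolt at (212,60). Next I check the cage yaw and the obstacle heights from the stored depth.

Run:
```python
from h import *
H={}
Ws=[]
for c in ['top','side']:
    z=np.load(c+'.npz');W=world(c,z['d']);W=W[z['d']>0];Ws.append(W)
A=np.vstack(Ws)
print('max z (cm) grid rows x .1...0.8, cols y .65..-.55')
ys=np.arange(.65,-.56,-.08)
print('      ',np.round(ys,2))
for x in np.arange(.15,.8,.08):
    r=[]
    for y in ys:
        m=(np.abs(A[:,0]-x)<.04)&(np.abs(A[:,1]-y)<.04); r.append(int(100*np.percentile(A[m,2],99)) if m.sum()>3 else -1)
    print(round(x,2),r)
for W in Ws:
    m=(np.abs(W[:,2]-.18)<.006)&(W[:,0]>.5)&(W[:,0]<.8)&(W[:,1]<-.13)&(W[:,1]>-.55)
    p=W[m][:,:2].astype(np.float32);print(cv2.minAreaRect(p),len(p))
    # carrier plate
    m=(np.abs(W[:,2]-.008)<.002)&(abs(W[:,0]-.468)<.05)&(abs(W[:,1]+.04)<.06);
    p=W[m][:,:2].astype(np.float32);print('plate',cv2.minAreaRect(p),len(p))
for q in ([0.434,-0.252,.2],[.467,-.0355,.2],[.561,-.231,.2]):
    for a in (0,np.pi/2,-np.pi/2):
        print(q,a,np.round(ctrl.ik(q,[0,np.sin(a/2),np.cos(a/2),0]) if ctrl.ik(q,[0,np.sin(a/2),np.cos(a/2),0]) is not None else [],2))
i=vision.camera_info('wrist');print(i)
```

```text
max z (cm) grid rows x .1...0.8, cols y .65..-.55
       [ 0.65  0.57  0.49  0.41  0.33  0.25  0.17  0.09  0.01 -0.07 -0.15 -0.23
 -0.31 -0.39 -0.47 -0.55]
0.15 [-75, -71, -75, -83, -83, -83, 0, 0, 1, 0, 0, -83, -83, -83, -83, -83]
0.23 [-78, -70, -69, -75, -83, -83, -83, -83, -83, -83, -83, -84, -83, -83, -83, -83]
0.31 [-84, -83, -69, -70, 11, 18, 20, -3, 1, -83, -13, -12, -12, -12, -12, -12]
0.39 [-1, -1, -1, -1, -1, 20, 20, 19, 1, 0, 1, 1, 0, 0, 1, 1]
0.47 [-1, -1, -1, -1, -1, 20, 20, 20, 1, 1, 1, 1, 0, 1, 1, 3]
0.55 [-1, -1, -1, -1, -1, 0, 19, 15, 4, 3, 18, 22, 18, 18, 18, 2]
0.63 [-1, -1, -1, -1, -1, 0, 56, 57, 57, 54, 18, 18, 18, 18, 18, 14]
0.71 [-1, -1, -1, -1, -1, 0, 57, 57, 57, 56, 46, 18, 18, 18, 18, 15]
0.79 [-1, -1, -1, -1, -1, 0, 48, 57, 57, 52, 18, 18, 18, 18, 18, 2]
((0.6537424325942993, -0.31101518869400024), (0.3001301884651184, 0.22818414866924286), 83.44268798828125) 5562
plate ((0.46811187267303467, -0.041405078023672104), (0.05670889839529991, 0.0856502503156662), 0.5026647448539734) 496
((0.655511736869812, -0.3136183023452759), (0.30828648805618286, 0.2244494
[... 684 characters left out ...]
2  1.06  2.13]
[0.561, -0.231, 0.2] 1.5707963267948966 [-0.13  0.63  0.83  1.61 -0.5   1.13  0.83]
[0.561, -0.231, 0.2] -1.5707963267948966 [-0.25  0.76  1.15  1.61 -0.72  1.26 -2.11]
{'mtx': array([[325.1922621 ,   0.        , 279.48422498],
       [  0.        , 325.1922621 , 210.78686533],
       [  0.        ,   0.        ,   1.        ]]), 'hand_eye': array([[-9.70250216e-04, -9.54470735e-01, -2.98302991e-01,
         7.69570253e-02],
       [ 9.99999407e-01, -7.78740249e-04, -7.60853461e-04,
        -3.66477511e-04],
       [ 4.93911817e-04, -2.98303552e-01,  9.54470925e-01,
        -1.43003309e-01],
       [ 0.00000000e+00,  0.00000000e+00,  0.00000000e+00,
         1.00000000e+00]])}
```

```bash
cat >> h.py <<'E'
from scipy.spatial.transform import Rotation as Rn
def Q(a): return [0,float(np.sin(a/2)),float(np.cos(a/2)),0]
def wcloud():
    s=get_state();q=np.array(s['eef_rot']);R=Rn.from_quat(q[[1,2,3,0]]).as_matrix();p=np.array(s['tcp_pos'])
    im,d=vision.grab_frame('wrist');i=vision.camera_info('wrist');K=i['mtx']
    v,u=np.mgrid[:420,:560];x=(u-K[0,2])/K[0,0];y=(v-K[1,2])/K[1,1];th=np.hypot(x,y)+1e-9
    k=np.tan(th)/th;P=np.stack([x*k*d,y*k*d,d],-1);h=i['hand_eye']
    W=(P@h[:3,:3].T+h[:3,3])@R.T+p;W[d==0]=np.nan
    return im,W
def ring(W,c,zt,R,tol=.002):
    m=(np.abs(W[...,2]-zt)<tol)&(np.hypot(W[...,0]-c[0],W[...,1]-c[1])<R+.01)
    p=W[m][:,:2]
    if len(p)<10: return None
    for _ in range(3):
        c0=p.mean(0);p=p[np.hypot(*(p-c0).T)<R+.004]
    mc,r=cv2.minEnclosingCircle(p.astype(np.float32))
    print('ring mean',np.round(p.mean(0),4),'mec',np.round(mc,4),round(r,4),'n',len(p),'z',np.round(np.median(W[m][:,2]),4))
    return (p.mean(0)+np.array(mc))/2
def T(l=''):
    s=get_state();print(l,'t',round(s['time'],2),'tcp',np.round(s['tcp_pos'],4),'F',np.round(s['contact_force'],1),'w',round(s['width'],4),'gf',round(float(np.max(s['gripper_force'])),1))
E
python3 - <<'E'
from h import *
for c in ['top','side']:
    z=np.load(c+'.npz');W=world(c,z['d']);W=W[z['d']>0]
    m=(W[:,2]>.25)&(W[:,1]<.3)&(W[:,0]>.2)&(W[:,0]<.9);print(c,'press min x',np.percentile(W[m,0],1), W[m].min(0))
T(); ctrl.movel([.152,.606,.38],max_speed=.4);T()
ctrl.movep([.38,.2,.38],Q(np.pi));T()
ctrl.movep([.42,-.05,.2],Q(np.pi));T('over plate')
im,W=wcloud();cv2.imwrite('pics/w1.png',im)
ring(W,(.467,-.0355),.016,.0225)
ctrl.movep([.425,-.252,.15],Q(np.pi));T('over bearing')
im,W=wcloud();ring(W,(.434,-.252),.011,.0175); ring(W,(.4456,-.373),.008,.0225);cv2.imwrite('pics/w2.png',im)
E
```

```text
top press min x 0.6128473952890132 [ 0.60825458 -0.11422456  0.25167023]
side press min x 0.6186467158592489 [ 0.60998112 -1.19520636  0.25002354]
 t 1.2 tcp [0.1521 0.6062 0.2313] F [-0.6 -0.3 -0.6] w 0.0852 gf 0.0
 t 1.73 tcp [0.1519 0.6063 0.3813] F [-0.8  0.6 -0.3] w 0.0856 gf 0.0
 t 3.42 tcp [0.3797 0.2008 0.3795] F [-0.4  0.8 -0.1] w 0.0858 gf 0.0
over plate t 4.61 tcp [ 0.4207 -0.0489  0.2003] F [-0.   0.7  0.5] w 0.0851 gf 0.0
ring mean [ 0.4674 -0.0348] mec [ 0.4672 -0.0345] 0.0224 n 1051 z 0.0163
over bearing t 5.5 tcp [ 0.4256 -0.2505  0.1501] F [-0.1  0.3  0.4] w 0.0854 gf 0.0
ring mean [ 0.4337 -0.2522] mec [ 0.4335 -0.2521] 0.0177 n 944 z 0.0111
ring mean [ 0.4447 -0.3722] mec [ 0.444  -0.3735] 0.0228 n 1082 z 0.0083
```

Run:
```python
from h import *
ctrl.movel([.4336,-.2521,.06],max_speed=.3)
ctrl.movel([.4336,-.2521,.0025],max_speed=.1);T('down')
ctrl.close_gripper(40);T('closed')
ctrl.movel([.4336,-.2521,.06],max_speed=.2);T('up')
ctrl.movep([.467,-.0347,.09],Q(np.pi));T('over')
im,W=wcloud();cv2.imwrite('pics/w3.png',im)
vision.grab_frame('side')
for r in models.masks_of('side','bearing'): print(r['p'],r['point'])
```

```text
down t 6.72 tcp [ 0.434  -0.2525  0.0033] F [0.7 0.  0.5] w 0.0857 gf 0.0
closed t 7.27 tcp [ 0.4338 -0.2521  0.0031] F [-0.5  1.6  6.3] w 0.0328 gf 39.0
up t 7.7 tcp [ 0.434  -0.252   0.0605] F [ 0.3  0.2 -0.7] w 0.0327 gf 39.8
over t 8.59 tcp [ 0.4668 -0.036   0.0896] F [-0.7  0.3 -1.6] w 0.0323 gf 39.8
0.62 [317.8, 312.7]
0.44 [346.1, 307.1]
```

View pics/w3.png

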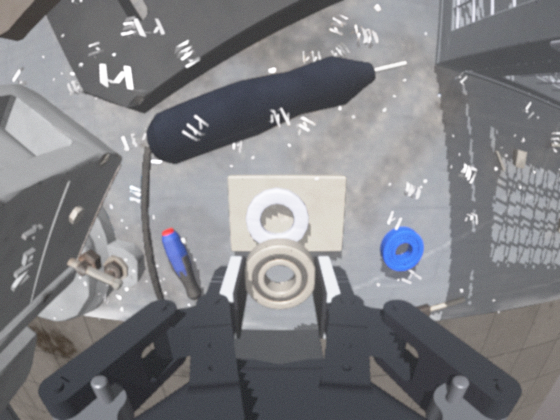

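The wrist picture shows the bearing held level at (280,275), with the lower ring on the plate just behind it at (277,217). Now I place it.

Run:
```python
from h import *
im,W=wcloud();s=get_state();print(np.round(s['tcp_pos'],4))
c=ring(W,(.467,-.0347),.0965+.001,.0175,.004);l=ring(W,(.4673,-.0347),.016,.0225)
t=np.array([.4673,-.0347]);off=t-c;print('off',off)
if np.abs(off).max()<.006:
    g=np.array([.467,-.0347])+off
    ctrl.movel([*g,.045],max_speed=.2);ctrl.movel([*g,.0197],max_speed=.06);T('low')
    s=get_state()
    z=.0197
    while get_state()['contact_force'][2]<2.5 and z>.0165: z-=.0005;ctrl.movel([*g,z],max_speed=.03)
    T('placed z %.4f'%z)
    ctrl.ungrasp();T('open')
    ctrl.movel([*g,.08],max_speed=.2)
    ctrl.movep([g[0]-.045,g[1]-.015,.2],Q(np.pi));T()
    im,W=wcloud();ring(W,t,.027,.0175);ring(W,t,.016,.0225)
```

```text
[ 0.4669 -0.0365  0.0899]
ring mean [ 0.4684 -0.0368] mec [ 0.4688 -0.0367] 0.0214 n 3443 z 0.0978
ring mean [ 0.4717 -0.0343] mec [ 0.4679 -0.0344] 0.0225 n 1802 z 0.0162
off [-0.00126312  0.00207676]
low t 9.74 tcp [ 0.4656 -0.0326  0.0194] F [ 0.2  0.9 -1.2] w 0.0324 gf 39.8
placed z 0.0187 t 10.24 tcp [ 0.4657 -0.0327  0.0191] F [-2.1  0.2  7. ] w 0.0327 gf 40.7
open t 10.81 tcp [ 0.4657 -0.0326  0.0187] F [ 0.7 -0.3  0.2] w 0.0854 gf 0.0
 t 11.85 tcp [ 0.4206 -0.047   0.1996] F [ 0.1 -0.5 -0.5] w 0.0857 gf 0.0
ring mean [ 0.4652 -0.0332] mec [ 0.4651 -0.0328] 0.0179 n 805 z 0.0272
ring mean [ 0.4761 -0.0404] mec [ 0.4677 -0.0347] 0.0224 n 441 z 0.0162
```

Centred only to about 2.6 mm, because the movep target wasn't fully settled when I took the correction. I'll regrasp and shift it.

Run:
```python
from h import *
c=np.array([.4652,-.0330]);t=np.array([.4673,-.0346])
ctrl.movel([*c,.06],max_speed=.3);ctrl.movel([*c,.0192],max_speed=.1)
ctrl.close_gripper(40);T('closed')
ctrl.movel([*c,.0212],max_speed=.05);ctrl.movel([*t,.0212],max_speed=.05)
ctrl.movel([*t,.019],max_speed=.04);T('down')
ctrl.ungrasp();ctrl.movel([*t,.07],max_speed=.2)
ctrl.movel([t[0]-.045,t[1]-.02,.2],max_speed=.3);ctrl.pause(.1);T()
im,W=wcloud();ring(W,t,.027,.0175);ring(W,t,.016,.0225)
```

```text
closed t 13.65 tcp [ 0.4654 -0.0329  0.0198] F [-1.2 -0.2  7.8] w 0.0329 gf 38.9
down t 14.4 tcp [ 0.4676 -0.0347  0.0197] F [-1.9  0.5 13.6] w 0.0322 gf 41.1
 t 16.09 tcp [ 0.4218 -0.054   0.1987] F [ 0.1  1.  -0.2] w 0.0856 gf 0.0
ring mean [ 0.4674 -0.0353] mec [ 0.4673 -0.0351] 0.0177 n 822 z 0.0272
ring mean [ 0.4697 -0.0349] mec [ 0.4673 -0.0349] 0.0226 n 483 z 0.0163
```

Run:
```python
from h import *
ctrl.movep([.41,-.373,.14],Q(np.pi));ctrl.pause(.1)
im,W=wcloud();c=ring(W,(.4445,-.373),.008,.0225);T()
ctrl.movel([*c,.05],max_speed=.3);ctrl.movel([*c,.0012],max_speed=.1);T('down')
ctrl.close_gripper(40);T('closed')
ctrl.movel([*c,.08],max_speed=.25);T('up')
t=np.array([.4673,-.0351])
ctrl.movep([t[0],t[1]-.02,.09],Q(np.pi));ctrl.movel([*t,.07],max_speed=.2);ctrl.pause(.15);T('over')
im,W=wcloud()
# held ring: right sector only, top plane
ring(W,t,.07-.0012+.008,.0225,.003)
cv2.imwrite('pics/w4.png',im[150:420,100:460])
```

```text
ring mean [ 0.4448 -0.3737] mec [ 0.4443 -0.3737] 0.0227 n 1465 z 0.0083
 t 17.52 tcp [ 0.4111 -0.3715  0.1402] F [ 0.2 -0.4 -1.3] w 0.0857 gf 0.0
down t 18.64 tcp [ 0.4446 -0.3742  0.0019] F [-0.3  0.2  0.1] w 0.0853 gf 0.0
closed t 19.13 tcp [ 0.4448 -0.3739  0.0021] F [-0.7  2.   6.4] w 0.0427 gf 39.6
up t 19.6 tcp [ 0.445  -0.3738  0.0809] F [ 0.   0.4 -0.9] w 0.0422 gf 40.6
over t 21.26 tcp [ 0.4676 -0.0365  0.0704] F [ 0.2 -0.2 -1. ] w 0.0425 gf 40.7
ring mean [ 0.4692 -0.0367] mec [ 0.4706 -0.0366] 0.0261 n 4383 z 0.0766
```

View pics/w4.png

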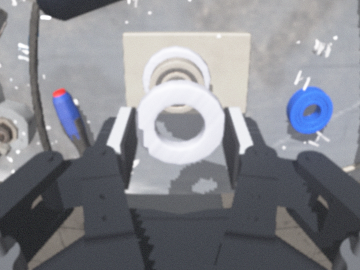

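Ring held level at crop (180,122), with the stack behind it. I descend, rechecking the TCP reading just before touching.

Run:
```python
from h import *
t=np.array([.4673,-.0351])
ctrl.movel([*t,.036],max_speed=.15);ctrl.pause(.2);T('near')
p=np.mean([get_state()['tcp_pos'] for _ in range(3)],0)
g=t+np.clip(t-p[:2]+[.0003,0],-.002,.002);print(g)
z=.0295;ctrl.movel([*g,z],max_speed=.06);T('low')
while get_state()['contact_force'][2]<3 and z>.027: z-=.0005;ctrl.movel([*g,z],max_speed=.03)
T('placed z %.4f'%z)
ctrl.ungrasp();ctrl.movel([*g,.08],max_speed=.2)
ctrl.movel([g[0]-.045,g[1]-.03,.2],max_speed=.3);ctrl.pause(.1);T()
im,W=wcloud();ring(W,t,.035,.0225);ring(W,t,.027,.0175);ring(W,t,.016,.0225)
m=(np.abs(W[...,2]-.008)<.002)&(abs(W[...,0]-.468)<.05)&(abs(W[...,1]+.04)<.06);print('plate',cv2.minAreaRect(W[m][:,:2].astype(np.float32)))
```

```text
near t 21.88 tcp [ 0.4678 -0.0353  0.0368] F [ 0.9  0.5 -0.5] w 0.0423 gf 40.7
[ 0.46706525 -0.03490206]
low t 22.14 tcp [ 0.4669 -0.0348  0.0293] F [-0.3 -0.   0.3] w 0.0425 gf 40.7
placed z 0.0285 t 22.64 tcp [ 0.467  -0.0349  0.029 ] F [-1.6  1.2  8.8] w 0.042 gf 41.8
 t 24.24 tcp [ 0.4216 -0.0641  0.1988] F [-0.4 -0.5  0.1] w 0.0854 gf 0.0
ring mean [ 0.4664 -0.0353] mec [ 0.4662 -0.0348] 0.0225 n 1197 z 0.0353
ring mean [ 0.4653 -0.0342] mec [ 0.4661 -0.0347] 0.012 n 286 z 0.027
ring mean [ 0.4841 -0.0395] mec [ 0.4785 -0.0363] 0.0191 n 64 z 0.0157
plate ((0.47809740900993347, -0.041632864624261856), (0.08568964153528214, 0.07656140625476837), 89.76591491699219)
```

Stack is centred to about 1 mm. Now the knob: I hover and refine its position and the gate direction.

Run:
```python
from h import *
ctrl.movel([.45,-.2,.33],max_speed=.3)
ctrl.movep([.545,-.25,.33],Q(np.pi/2+.11));ctrl.pause(.15);T()
im,W=wcloud();cv2.imwrite('pics/w5.png',im)
np.savez('knob.npz',W=W,im=im)
ring(W,(.561,-.231),.225,.012,.0025)
z=np.load('top.npz');Wt=world('top',z['d'])
for n,A in (('wrist',W),('top',Wt)):
    A=A.reshape(-1,3);A=A[np.isfinite(A[:,0])]
    for lo,hi in ((.1765,.1835),(.166,.1745)):
        m=(A[:,2]>lo)&(A[:,2]<hi)&(A[:,0]>.5)&(A[:,0]<.62);B=A[m];xs=[];ys=[]
        for y in np.arange(-.43,-.185,.01):
            b=B[np.abs(B[:,1]-y)<.005]
            if len(b)>3: ys.append(y);xs.append(np.percentile(b[:,0],3))
        xs=np.array(xs);ys=np.array(ys)
        if len(xs)<4: print(n,lo,'few');continue
        k=np.ones(len(xs),bool)
        for _ in range(4):
            f=np.polyfit(ys[k],xs[k],1);r=xs-np.polyval(f,ys);k=np.abs(r)<max(.002,np.median(np.abs(r))*1.5)
        print(n,lo,'slope dx/dy',round(f[0],4),'x at y=-.231',round(np.polyval(f,-.231),4),k.sum(),len(k),round(r[k].std(),4))
    m=(A[:,2]>.176)&(A[:,2]<.184)&(A[:,0]>.54)&(A[:,0]<.78)&(A[:,1]<-.14)&(A[:,1]>-.5);print(cv2.minAreaRect(A[m][:,:2].astype(np.float32)))
```

```text
t 26.44 tcp [ 0.5449 -0.2494  0.33  ] F [-0.2 -0.4 -0.1] w 0.0858 gf 0.0
ring mean [ 0.5617 -0.231 ] mec [ 0.5616 -0.2309] 0.0113 n 546 z 0.225
wrist 0.1765 slope dx/dy 0.1048 x at y=-.231 0.5802 17 25 0.0008
wrist 0.166 slope dx/dy 0.0864 x at y=-.231 0.5704 17 25 0.0009
((0.6543976664543152, -0.3117258846759796), (0.30135589838027954, 0.22633491456508636), 83.75608825683594)
top 0.1765 slope dx/dy 0.0895 x at y=-.231 0.5783 16 25 0.0013
top 0.166 slope dx/dy 0.0922 x at y=-.231 0.5713 19 24 0.0008
((0.6540601849555969, -0.3109947443008423), (0.30012357234954834, 0.22750960290431976), 83.40900421142578)
```

View pics/w5.png

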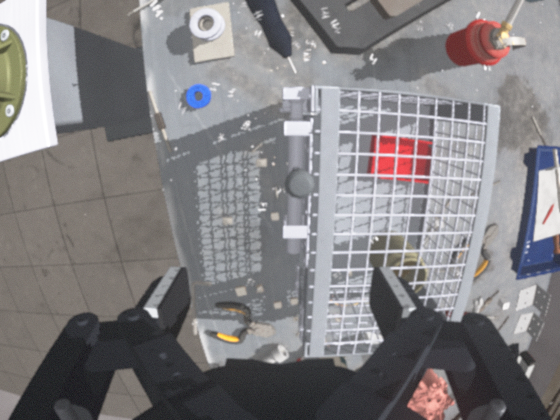

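The picture shows the knob at (299,183) on the bolt between the staples, and the gate shut. Grip it, lift and draw.

```bash
cat >> h.py <<'E'
psi=-.10
K=np.array([.5617,-.2310])
R2=lambda a:np.array([[np.cos(a),-np.sin(a)],[np.sin(a),np.cos(a)]])
HG=K-R2(psi)@np.array([-.018,.194])
def kp(b,th): return HG+R2(psi+th)@np.array([-.018,.194-b])
E
python3 - <<'E'
from h import *
o=Q(np.pi/2-psi)
ctrl.movep([*K,.27],o);ctrl.movel([*K,.199],max_speed=.12);ctrl.pause(.1);T('at knob')
ctrl.close_gripper(60);T('closed')
ctrl.movel([*K,.204],max_speed=.04);T('lift5')
ctrl.movel([*K,.2090],max_speed=.04);ctrl.pause(.1);T('lift10')
for b in (.012,.024,.045):
    ctrl.movel([*kp(b,0),.2090],max_speed=.05);T('b%.3f'%b)
    F=np.array(get_state()['contact_force'])
    if np.linalg.norm(F)>25: print('stop');break
im,W=wcloud();cv2.imwrite('pics/w6.png',im)
im,d=vision.grab_frame('side');cv2.imwrite('pics/s6.png',cv2.resize(im[120:280,180:380],(750,600),interpolation=cv2.INTER_CUBIC))
E
```

```text
at knob t 27.7 tcp [ 0.5622 -0.2316  0.2003] F [-0.1  0.3  0.3] w 0.0855 gf 0.0
closed t 28.32 tcp [ 0.5624 -0.2311  0.1994] F [2.  0.2 3.1] w 0.0201 gf 58.5
lift5 t 28.6 tcp [ 0.5618 -0.2309  0.204 ] F [ 2.5 -0.4 -2. ] w 0.0202 gf 58.7
lift10 t 28.98 tcp [ 0.5617 -0.2309  0.209 ] F [ 1.4  0.5 -1.8] w 0.0201 gf 58.7
b0.012 t 29.37 tcp [ 0.5602 -0.2442  0.209 ] F [ 2.2 -0.6 -2.3] w 0.0206 gf 58.7
b0.024 t 29.76 tcp [ 0.5591 -0.2559  0.2091] F [ 2.2 -1.1 -2.8] w 0.0206 gf 58.7
b0.045 t 30.32 tcp [ 0.5571 -0.2767  0.2091] F [ 2.2 -1.4 -2.4] w 0.0203 gf 58.7
```

View pics/s6.png

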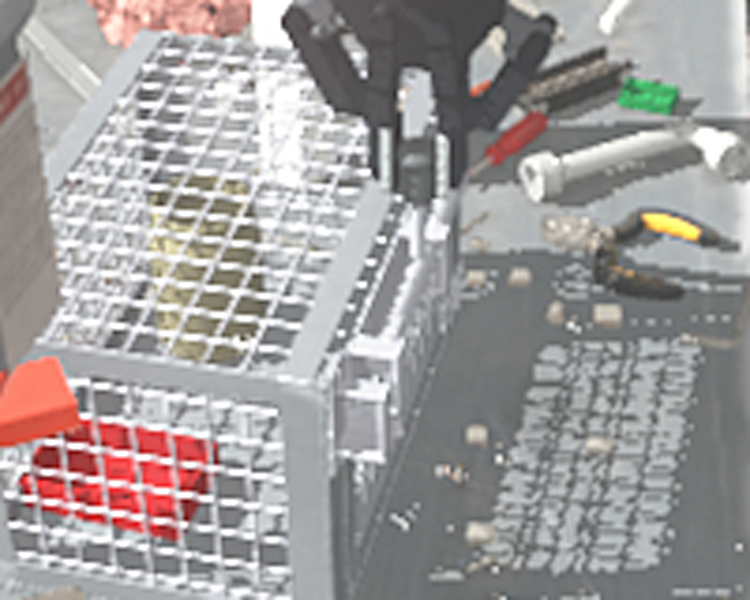

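The bolt is drawn (nose out of the keeper strap near (365,400)), and the forces match the bolt's weight and friction alone. Swing the gate.

Run:
```python
from h import *
for th in (.04,.10,.17,.24,.31,.37,.415):
    ctrl.movel([*kp(.045,th),.2090],Q(np.pi/2-psi-th),max_speed=.06);T('th%.3f'%th)
    F=np.array(get_state()['contact_force'])
    if np.linalg.norm(F)>30: print('stop');break
ctrl.pause(.3);T('end')
p=np.array(get_state()['tcp_pos'])[:2]-HG;print('theta from tcp',np.arctan2(p[1],p[0])-np.arctan2(.149,-.018)-psi,np.hypot(*p))
im,W=wcloud()
im,d=vision.grab_frame('top');cv2.imwrite('pics/t7.png',cv2.resize(im[150:310,170:430],(780,480),interpolation=cv2.INTER_CUBIC))
Wt=world('top',d);t=(.4665,-.035);ring(Wt,t,.035,.0225,.003)
```

```text
th0.040 t 30.68 tcp [ 0.5512 -0.2759  0.2091] F [ 3.3 -0.5 -1.8] w 0.0202 gf 58.8
th0.100 t 30.98 tcp [ 0.5425 -0.2766  0.2092] F [ 3.   0.3 -3. ] w 0.0205 gf 58.9
th0.170 t 31.3 tcp [ 0.5324 -0.2783  0.2092] F [ 3.8  0.7 -3.4] w 0.0197 gf 58.9
th0.240 t 31.62 tcp [ 0.5223 -0.2806  0.2091] F [ 4.4  0.3 -2.9] w 0.0204 gf 58.9
th0.310 t 31.95 tcp [ 0.5122 -0.2836  0.2091] F [ 3.5  0.6 -2.9] w 0.02 gf 58.9
th0.370 t 32.25 tcp [ 0.5038 -0.2868  0.2091] F [ 5.   0.7 -3.2] w 0.0203 gf 58.9
th0.415 t 32.52 tcp [ 0.4975 -0.2895  0.209 ] F [ 3.4  1.8 -3.1] w 0.0201 gf 58.9
end t 32.82 tcp [ 0.4975 -0.2894  0.209 ] F [ 5.4  2.1 -2. ] w 0.0204 gf 58.9
theta from tcp 0.4111223342842204 0.15013312303107204
```

View pics/t7.png

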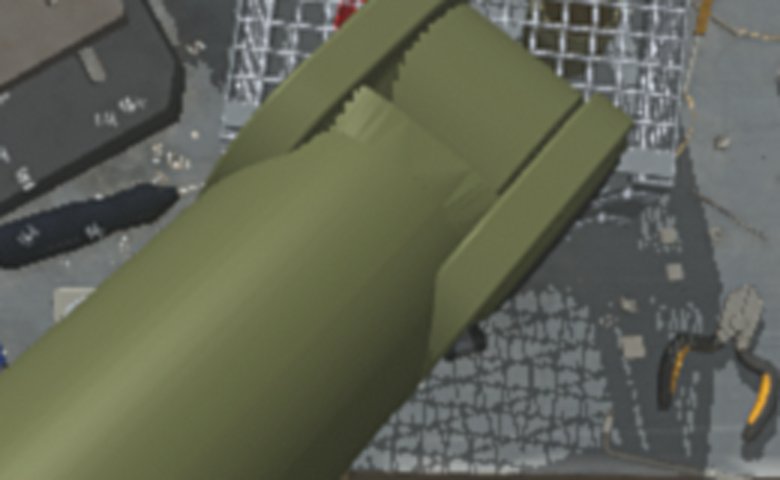

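The arm hides the gate in the top view, so I check once from the side.

Run:
```python
from h import *
im,d=vision.grab_frame('side');cv2.imwrite('pics/s8.png',cv2.resize(im[130:370,180:400],(550,600),interpolation=cv2.INTER_CUBIC))
W=world('side',d);ring(W,(.4665,-.035),.035,.0225,.003);T()
```

```text
ring mean [ 0.4682 -0.0345] mec [ 0.4685 -0.0357] 0.0234 n 342 z 0.0359
 t 32.97 tcp [ 0.4974 -0.2895  0.209 ] F [ 5.1  2.  -2. ] w 0.0204 gf 58.9
```

View pics/s8.png

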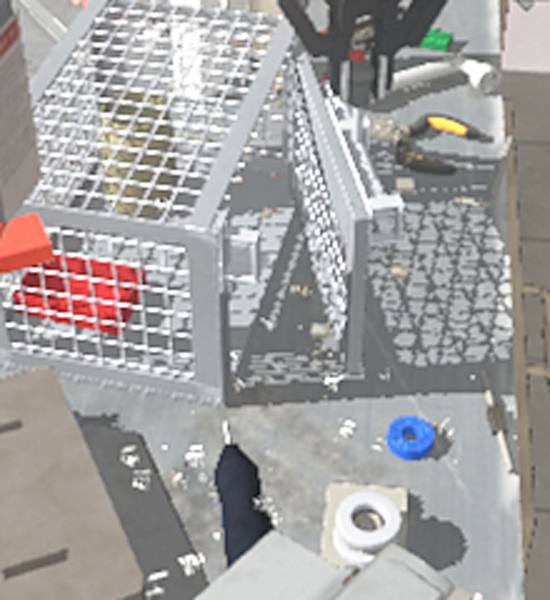

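The gate stands ajar (its free edge is at (360,290)), the knob is held, and the stack is intact at (368,520). Handing in.

```bash
python3 -c "
from station import ticket
print(ticket.close_job())"
```

```text
the job is handed in; nothing more can be done
None
```

The job is handed in at about 33 s of the allowed 56 s: the bearing and upper spacer sit on the lower ring, each centred to about 1 mm, and the arm is holding the knob with the bolt drawn and the gate open about 100 mm (0.41 rad).

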